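# Fit the foot on a laptop riser's leg, set the leg's length and pinch its cam lever shut

## Robot

A 6-joint arm with a two-finger parallel gripper is mounted at the origin on a cart in front of the work surface, level with it; the furniture and walls round the work are solid. World frame = base frame: x ahead of the robot, y to its left, z up, the work surface at z = 0. Lengths are in m, angles in degrees, forces in N, time in s.
With the tool pointing down it reaches from about 0.3 to 0.75 m from the base axis. Payload 8.5 kg.
Tool frame: the origin (TCP) lies at the very end of the fingers, on their centre line; the grasp point (between the pads) lies 19 mm behind it (env.hold_point_z is the distance from the TCP to the grasp point, in m); z points along the fingers, y is the line along which they close (so a half turn about z gives the same grasp; the last joint's range is limited). The gripper opens to 85 mm and grips with 20 to 120 N. Pads are 22 mm wide; open, the fingers measure 114 mm over their backs; the gripper's body (76 mm by 85 mm) begins 54 mm behind the grasp point. The pads swing forward as they close: fully open they stand 13 mm farther back than shut.
Start: joints at [52.122, 21.807, 74.336, -0, 83.858, -12.336], TCP at [0.237, 0.496, 0.231] pointing down, gripper open.
Joint ranges: [-178.18, 178.18], [-50.72, 133.34], [12.68, 142.11], [-81.47, 261.47], [9.98, 163.14], [-165.26, 165.26]. Speed limits (degrees/s): [136.94, 136.94, 180, 180, 180, 180].

## Interface

Orientations are given as a 3x3 rotation matrix whose columns are the frame's x, y, z axes.
In Python, from rig import env, optics gives the robot as it stands.
- The arm moves only by the shell command python3 -m jog 'ROWS' [OPENING] [FORCE]. ROWS is JSON, a list of rows, each an object with "linear": the shift along the tool's x, y, z in units of 40 mm (1.0 is 40 mm), a list of three; "roll": the turn about the tool's z in units of 5 degrees (1.0 is 5 degrees). A call has 1 to 12 rows; each row shifts and turns the commanded pose from where the row before left it, along the tool's axes as they then stand; what a row does not reach is not made up. A row lasts 1/12 s, in which the tool goes at most 41.7 mm and 7.16 degrees, less where a joint would pass 70% of its speed; a pose out of reach is approached as far as the arm can. A call is refused whole if a number of a shift passes 1 or a number of a turn 1, either way. A call with a gripper value outside its range is refused whole. OPENING is the opening, from -1 (shut) to 1 (fully open), set as the call begins (- or left out, the last holds). The fingers move at their own pace and stop on an object; FORCE is the grip in N (left out, the last holds). Time passes only in rows, so rows that do not move let the fingers close. It gives the time, the measured TCP pose, the force, the opening and the grip force at its end, in the units of the state.
- env.observe(): the state, without advancing time (a new reading comes with each control period).
- optics.get_image(name): name is "scene" or "top" or "wrist"; returns the picture (420x560x3 uint8, red, green, blue); there is no depth.
- optics.calibration(name): a dict with "fov_y" (degrees; the focal length in pixels is half the picture's height over the tangent of half this angle, whatever the lens; pixels are square), "cx", "cy" (the principal point, pixels), "D" ([k1, k2, p1, p2, k3] as OpenCV has them; the pictures are not rectified), "T" (4x4, takes a point from camera to world coordinates). Camera axes: x right, y down, z forward; pixel columns grow to the right and rows downward; lengths in m; the calibration is good to about 2 mm. A picture is of the moment at which its call begins: read the wrist's pose just before it. calibration takes no time and is no camera call; for the wrist camera it gives the pose at the moment of the call.
- env.close_job(): hands the job in; it is judged then, once.
The state is a dict: "time_s": time; "q": joint angles; "qvel": joint speeds; "joint_efforts": joint torques, N m; "position": TCP position; "tool_rot": TCP orientation; "ft_force": force on the tool from outside, world axes, zero at the start; "wrist_torque": the same for the moment, N m; "grip_width": finger opening in m; "gripper_force": force on a finger pad.
Only numpy, scipy, OpenCV 4.12 (cv2) and the standard library are available. Lean on these libraries where they do the work, as an engineer would, in place of code of your own. Each camera call takes 0.05 s, during which the arm holds its last target. There are 200 camera calls.

## Task

The laptop riser lies upside down: put the loose grey foot ring onto the bare pin of its sliding leg, fully down, and let go of it. Then pull the spring-loaded leg out until its pointer lines up with the black marker on the plate, and only there squeeze the cam lever fully closed against the clamp head. Finish while still pinching lever and head with the leg held at the mark (both spring back when let go), and leave the glass, sticky notes, stapler and eraser alone.

Things in the scene. Friction and masses are not known exactly. Their poses are not given: they have to be found in the camera images.
- stand: upside-down laptop riser, fixed: grey metal plate 290 x 120 x 12 mm. Origin on the desk; x points the way the leg slides out, y to the lever and marker side, z up. Plate x -140 to 150, y -60 to 60 mm. Guide rails to z = 20 within |y| < 19 mm; sleeve to z = 36, |y| < 23, x -135 to -42 mm; two feet already fitted at x = -115, y = -42 and 42, their pins reach z = 38 mm
- leg: sliding leg: steel bar 22 mm wide, top at z = 28 mm, with black clamp head x -34 to 20, y -13 to 5.5, z 28 to 62 mm. Frame = the stand's when the leg is home, shifting along the stand's x as it is pulled out (travel 0 to 120 mm); a spring pulls it home with 3 to 5 N. The stand guides it sideways. Lever on the head's +y side, pull wing on its -y side, foot pin at x = 85 mm
- leg_wing (a point): middle of the inner face of the pull wing, the face to push on to pull the leg out: x = 14, y = -32, z = 46 mm in the leg's frame. The wing is a black upright plate, 6 mm thick, y -13 to -50, z 31 to 61 mm. Axes as the leg's
- leg_grip (a point): point in the clamp head (x = 3, y = 0, z = 47 mm in the leg's frame) about which head and lever are pinched along y from above; a 22 mm wide finger is then just inside the wing. Lever closed, the pinched width is 26 mm, y = -13 (head) to 13 mm (lever), centred here; both faces span z = 31 to 60 mm. Axes as the leg's
- leg_pointer (a point): tip of the leg's steel pointer, x = 45, y = 37, z = 22 mm in the leg's frame; axes as the leg's. The leg is at the mark when this has the same place along the slide (x) as the marker's origin
- leg_seat (a point): centre of the seat disc (26 mm across, 30 mm above the desk) on which the foot ring rests; the upright steel pin, 12 mm thick with a tapered tip, rises 30 mm above it. Axes as the leg's
- lever (a joint): steel cam lever 52 mm long, 7 mm thick, upright pivot at x = -30, y = 9.5 mm in the leg's frame, free end at x = 22: 0 = closed, flat along the head; 0.38 rad = open, its free end then out at y = 32 mm. A spring holds it open and reopens it when let go; closing takes 3 to 6 N at its outer half
- marker: black length marker, 12 mm wide, 10 mm high with a wedge point towards the leg, fixed on the plate (its top 22 mm above the desk). Origin on the plate under the wedge's tip; x along the slide as the stand's
- foot_ring: loose grey foot ring lying flat on the desk, outer diameter 38 mm, hole 17 mm, 18 mm high, 30 g. Origin at the centre of its underside, z up
- coffee_glass: bystander: glass with coffee, 78 mm across, 88 mm high, origin at its underside
- notes_pad: bystander: sticky notes pad 66 x 66 x 13 mm, origin at its underside
- stapler: bystander: stapler 36 x 128 x 43 mm, origin at its underside
- eraser: bystander: eraser 19 x 46 x 12 mm, origin at its underside
There are look-alikes about, which are no part of the job. What is shaped like the foot_ring but brown or orange is not meant.

How it is judged (in metres and radians):
On the way, in this order (a step that is already met when the one before it is completed fails the run):
1. the foot ring sits fully down on the leg's pin, let go, the lever still open (horizontal distance between foot_ring and leg_seat below 0.006 m and z of foot_ring in the frame of leg_seat below 0.003 m and angle between foot_ring's own z axis and vertical below 0.1 rad and contact force between the fingers and foot_ring below 0.1 N and value of joint lever above 0.2 rad), for 0.2 s.
2. the leg is held with its pointer at the marker, the lever still open (x of leg_pointer in the frame of marker between -0.004 and 0.004 m and value of joint lever above 0.2 rad), for 0.2 s.
3. the lever is closed with the pointer at the marker (x of leg_pointer in the frame of marker between -0.004 and 0.004 m and value of joint lever below 0.06 rad), for 0.2 s.
At the end, for the whole second after the job is handed in: The fingers still pinch the clamp head and lever (over 3 N) with the lever closed (under 0.06 rad) and the leg at rest with its pointer within 4 mm of the marker along the slide; the foot ring sits on the pin, within 3 mm of fully down, 6 mm of centred, level within 0.1 rad (all of step 3 and contact force between the fingers and leg above 3 N and linear speed of leg below 0.01 m/s and horizontal distance between foot_ring and leg_seat below 0.006 m and z of foot_ring in the frame of leg_seat below 0.003 m and angle between foot_ring's own z axis and vertical below 0.1 rad); the arm keeps its last pose, push and grip.
It fails at once if the lever is closed (under 0.1 rad) while the pointer is more than 8 mm from the marker (value of joint lever below 0.1 rad and (x of leg_pointer in the frame of marker above 0.008 m or x of leg_pointer in the frame of marker below -0.008 m)).
It fails at once if a bystander (glass, sticky notes, stapler, eraser) is moved by more than 15 mm (distance of any of coffee_glass, notes_pad, stapler, eraser from where it was at the start of the episode above 0.015 m).
It also fails if it takes over 48 s, if anything falls off the work surface, if the arm or the gripper's body presses on something with over 40 N, if the wrist force passes 120 N, or if a joint passes its speed limit or range.

## Working session

There is one attempt and no reset: what is moved stays moved. The work goes in short steps, Python scripts to look and compute and a shell command to move; the robot and the scene stay as the last step left them, time stands still between calls to the robot, and variables do not carry over. Pictures are saved under pics/ and viewed, at most 10 in all, crops included, and the job is handed in when it is done.

```bash
mkdir -p pics; ls; python3 - <<'E'
from rig import env, optics
import cv2, numpy as np
for n in ("scene","top"):
    cv2.imwrite(f"pics/{n}0.png",optics.get_image(n)[:,:,::-1])
    c=optics.calibration(n); print(n,c["fov_y"],c["cx"],c["cy"],c["D"],np.round(c["T"],4).tolist())
s=env.observe(); print(s["time_s"],s["position"],np.round(s["tool_rot"],3).tolist(),s["grip_width"],env.hold_point_z)
E
```

```text
pics
scene 42.18185574301688 292.84835245197445 205.41196898070217 [-0.1815425  0.         0.         0.         0.       ] [[0.4818, -0.484, 0.7305, -0.241], [-0.8761, -0.2833, 0.3902, -0.5844], [0.0181, -0.8279, -0.5605, 0.7218], [0.0, 0.0, 0.0, 1.0]]
top 55.74499554271583 281.2485348700704 207.8132868104846 [-0.107291  0.        0.        0.        0.      ] [[-0.0041, -0.9866, 0.1631, 0.4564], [-0.9999, 0.0023, -0.0113, -0.1177], [0.0108, -0.1631, -0.9866, 1.0725], [0.0, 0.0, 0.0, 1.0]]
0.1 [0.23698723 0.49603394 0.23079249] [[-0.902, 0.431, -0.001], [0.431, 0.902, -0.001], [0.0, -0.001, -1.0]] 0.0855903687313731 0.0187
```

View pics/top0.png

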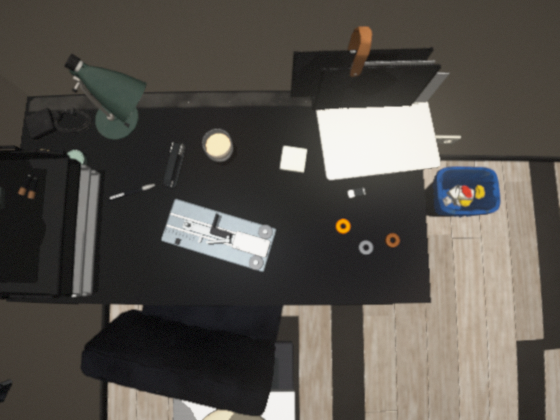

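View pics/scene0.png

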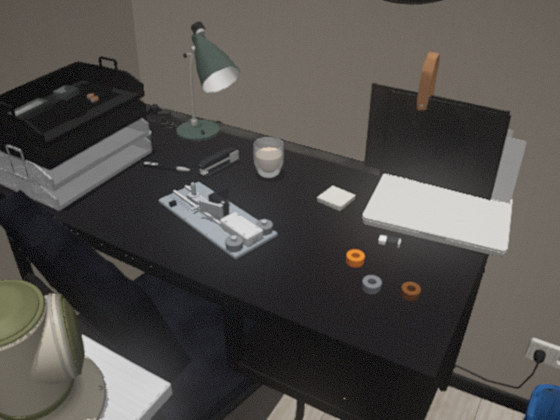

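The top view shows the grey ring at about (366,247), with the orange one at (343,226) and the brown one at (393,240). The stand is centred near (218,235), with its sleeve at the right, so the leg slides out to image-left. Next I'll look at enlarged crops of the stand.

```bash
python3 - <<'E'
import cv2
t=cv2.imread("pics/top0.png"); s=cv2.imread("pics/scene0.png")
f=lambda im,x,y,w,h,k:cv2.convertScaleAbs(cv2.resize(im[y:y+h,x:x+w],None,fx=k,fy=k,interpolation=cv2.INTER_CUBIC))
cv2.imwrite("pics/tc.png",f(t,155,190,130,90,6)); cv2.imwrite("pics/sc.png",f(s,150,170,130,90,6))
E
```

```text
(no output)
```

View pics/tc.png

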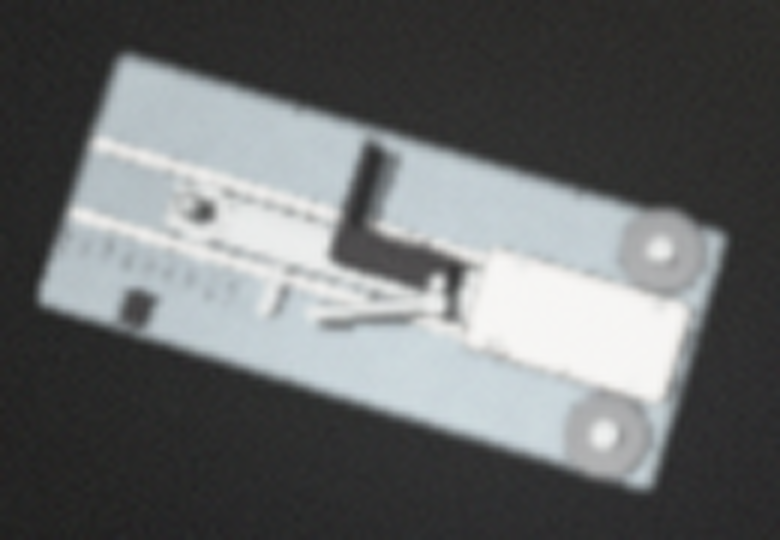

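View pics/sc.png

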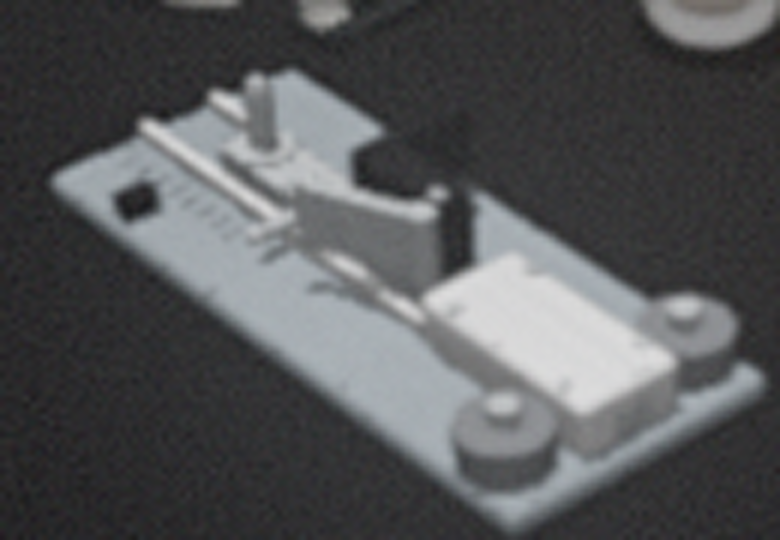

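Crop readings, top then scene:

| Feature | Top crop | Scene crop |
|---|---|---|
| Plate corner (150,-60) | (122,52) | (293,70) |
| Plate corner (150,60) | (38,303) | (50,183) |
| Plate corner (-140,-60) | (728,235) | (762,372) |
| Plate corner (-140,60) | (655,492) | (512,522) |
| Pin tip | (198,208) | (258,78) |
| Marker | (138,308) | (137,200) |

The lever is open.

```bash
cat > h.py <<'E'
import numpy as np, cv2
from scipy.optimize import least_squares
from rig import env, optics
def K(c,h=420):
    f=h/2/np.tan(np.radians(c["fov_y"])/2); return np.array([[f,0,c["cx"]],[0,f,c["cy"]],[0,0,1.]])
def proj(c,P):
    T=np.linalg.inv(np.array(c["T"])); P=np.asarray(P,float).reshape(-1,3)
    return cv2.projectPoints(P@T[:3,:3].T+T[:3,3],np.zeros(3),np.zeros(3),K(c),np.array(c["D"]))[0].reshape(-1,2)
def ray(c,uv):
    n=cv2.undistortPoints(np.array([[uv]],float),K(c),np.array(c["D"])).ravel(); T=np.array(c["T"])
    return T[:3,3],T[:3,:3]@np.array([n[0],n[1],1])
def onz(c,uv,z):
    o,d=ray(c,uv); return o+d*(z-o[2])/d[2]
def tri(obs): # [(cal,uv),...]
    A=[];b=[]
    for c,uv in obs:
        o,d=ray(c,uv); d=d/np.linalg.norm(d); M=np.eye(3)-np.outer(d,d); A.append(M); b.append(M@o)
    return np.linalg.lstsq(np.vstack(A),np.hstack(b),rcond=None)[0]
def S(p,L): # stand pose (x,y,yaw) local->world
    L=np.asarray(L,float).reshape(-1,3); c,s=np.cos(p[2]),np.sin(p[2])
    return L@np.array([[c,s,0],[-s,c,0],[0,0,1]])+[p[0],p[1],0]
def Sinv(p,W):
    c,s=np.cos(p[2]),np.sin(p[2]); return (np.asarray(W)-[p[0],p[1],0]).reshape(-1,3)@np.array([[c,-s,0],[s,c,0],[0,0,1]])
E
python3 - <<'E'
from h import *
t=optics.calibration("top"); s=optics.calibration("scene")
g=lambda u,v,x,y:np.array([(u+.5)/6-.5+x,(v+.5)/6-.5+y])
tp=[g(*a,155,190) for a in[(122,52),(38,303),(728,235),(655,492),(198,208)]]
sp=[g(*a,150,170) for a in[(293,70),(50,183),(762,372),(512,522),(258,78)]]
L=np.array([[150,-60],[150,60],[-140,-60],[-140,60]])/1e3
for a,b in zip(tp,sp): print(np.round(tri([(t,a),(s,b)]),4))
Lz=np.c_[L,np.full(4,.012)]
for sel in ((1,0),(0,1),(1,1)):
    r=least_squares(lambda p:np.r_[sel[0]*(proj(t,S(p,Lz))-tp[:4]).ravel(),sel[1]*(proj(s,S(p,Lz))-sp[:4]).ravel()],[.4,0,1.3])
    print(np.round(r.x,4),r.cost)
p=r.x
print("pin local",Sinv(p,tri([(t,tp[4]),(s,sp[4])])), "marker", Sinv(p,tri([(t,g(138,308,155,190)),(s,g(137,200,150,170))])))
print("pred seat",S(p,[.085,0,.03]))
# ring
ims={n:optics.get_image(n) for n in("top","scene")}
for n,(x,y) in (("top",(366,247)),("scene",(372,284))):
    c=ims[n][y-14:y+14,x-14:x+14]; sat=c.max(2).astype(int)-c.min(2); m=((c.max(2)>70)&(sat<50)).astype(np.uint8)
    k=max(cv2.findContours(m,cv2.RETR_EXTERNAL,cv2.CHAIN_APPROX_NONE)[0],key=cv2.contourArea)
    (cx,cy),_=cv2.minEnclosingCircle(k); print(n,cx+x-14,cy+y-14,cv2.fitEllipse(k))
print(onz(t,(366,247),.018))
cal=optics.calibration("wrist");print(cal["fov_y"],cal["D"],np.round(cal["T"],3).tolist())
E
```

```text
[0.6576 0.1612 0.0137]
[0.5436 0.1957 0.0113]
[ 0.5731 -0.1136  0.0168]
[ 0.4597 -0.0813  0.0142]
[0.5792 0.1125 0.0668]
[0.5583 0.0344 1.2783] 0.32951907541311026
[0.5587 0.0392 1.2786] 1.5359679269074333
[0.5579 0.0367 1.2781] 4.944032959134547
pin local [[0.07867477 0.00147362 0.06683538]] marker [[0.10120266 0.04852608 0.02121216]]
pred seat [[0.58242618 0.11811319 0.03      ]]
top 365.5 247.10000038146973 ((13.577752113342285, 14.0167236328125), (14.1207857131958, 14.618975639343262), 129.54827880859375)
scene 371.1904764175415 283.3571424484253 ((13.689020156860352, 13.199213027954102), (17.977663040161133, 19.700639724731445), 136.75814819335938)
[ 0.52404751 -0.35569324  0.018     ]
61.05518929152058 [-0.0643317  0.         0.         0.         0.       ] [[0.431, 0.87, 0.24, 0.176], [0.902, -0.416, -0.116, 0.525], [-0.002, 0.267, -0.964, 0.373], [0.0, 0.0, 0.0, 1.0]]
```

The wrist camera will refine these. I'll turn the fingers' closing line onto the stand's y axis, then move over the stand.

```bash
python3 -m jog '[{"linear":[0,0,0],"roll":0.98},{"linear":[0,0,0],"roll":0.98},{"linear":[0,0,0],"roll":0.98},{"linear":[0,0,0],"roll":0.98},{"linear":[0,0,0],"roll":0.98},{"linear":[0,0,0],"roll":0.98},{"linear":[0,0,0],"roll":0.98},{"linear":[0,0,0],"roll":0.98},{"linear":[0,0,0],"roll":0.98},{"linear":[0,0,0],"roll":0.98},{"linear":[0,0,0],"roll":0.98},{"linear":[0,0,0],"roll":0.98}]' 1
python3 -m jog '[{"linear":[0,0,0],"roll":0.9},{"linear":[0,0,0],"roll":0.9},{"linear":[0,0,0],"roll":0.9},{"linear":[0,0,0],"roll":0.9},{"linear":[0,0,0],"roll":0.9},{"linear":[-0.8,0.5,0],"roll":0},{"linear":[-0.8,0.5,0],"roll":0},{"linear":[-0.8,0.5,0],"roll":0},{"linear":[-0.8,0.5,0],"roll":0},{"linear":[-0.8,0.5,0],"roll":0},{"linear":[-0.8,0.5,0],"roll":0},{"linear":[-0.8,0.5,0],"roll":0}]'
python3 -m jog '[{"linear":[-0.8,0.5,0],"roll":0},{"linear":[-0.2,0.95,0],"roll":0},{"linear":[-0.2,0.95,0],"roll":0},{"linear":[-0.1,0.95,0],"roll":0},{"linear":[-0.1,0.95,0],"roll":0},{"linear":[-0.1,0.95,0],"roll":0},{"linear":[-0.1,0.95,0],"roll":0},{"linear":[-0.1,0.95,0],"roll":0},{"linear":[0,0,0],"roll":0},{"linear":[0,0,0],"roll":0}]'
python3 - <<'E'
from h import *
import pickle
s=env.observe(); c=optics.calibration("wrist"); im=optics.get_image("wrist")
print(s["position"],np.round(s["tool_rot"],3).tolist(),s["time_s"]); pickle.dump((c,s),open("w1.pkl","wb"))
cv2.imwrite("pics/w1.png",im[:,:,::-1])
p=[.5579,.0367,1.2781]
print(proj(c,S(p,[[.15,-.06,.012],[.15,.06,.012],[-.14,-.06,.012],[-.14,.06,.012],[.085,0,.06]])).round(0).tolist())
cv2.imwrite("pics/w1b.png",cv2.resize(im[:,:,::-1],(784,588),interpolation=cv2.INTER_CUBIC))
E
```

```text
time_s: 1.2
position: [0.2371, 0.4962, 0.2311]
tool_rot: [[-0.094, 0.996, -0.0], [0.996, 0.094, -0.0], [-0.0, -0.0, -1.0]]
ft_force: [-0.7, 0.1, 0.7]
grip_width: 0.0852
gripper_force: 0.0
time_s: 2.2
position: [0.3061, 0.2396, 0.2313]
tool_rot: [[0.289, 0.957, 0.0], [0.957, -0.289, 0.0], [0.0, 0.0, -1.0]]
ft_force: [0.5, 0.4, -0.4]
grip_width: 0.0852
gripper_force: 0.0
time_s: 3.03
position: [0.5611, 0.0925, 0.2301]
tool_rot: [[0.291, 0.957, -0.002], [0.957, -0.291, 0.0], [-0.0, -0.002, -1.0]]
ft_force: [-1.2, 0.0, -0.3]
grip_width: 0.0853
gripper_force: 0.0
[0.56113231 0.09245585 0.23011844] [[0.291, 0.957, -0.002], [0.957, -0.291, 0.0], [-0.0, -0.002, -1.0]] 3.0333
[[354.0, 86.0], [229.0, 86.0], [340.0, 346.0], [239.0, 346.0], [293.0, 159.0]]
```

View pics/w1b.png

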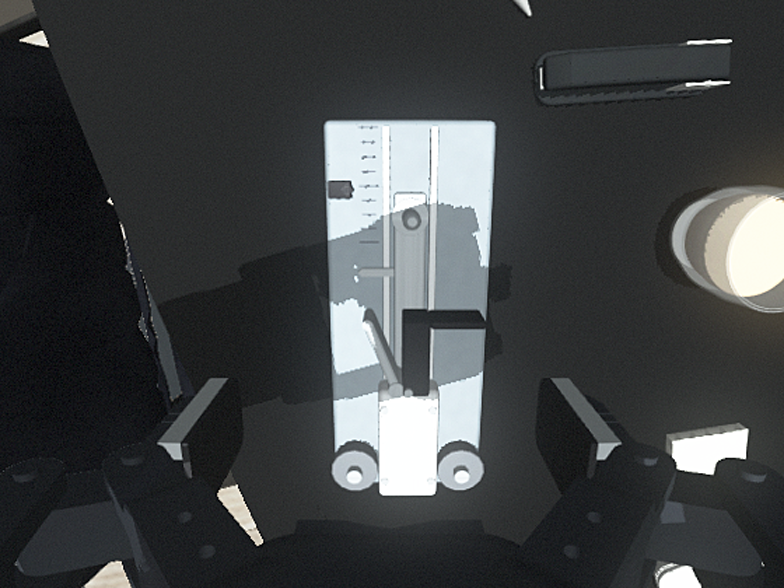

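In the 1.4x wrist view, the far plate corners are at (324,122) and (494.5,121). The edges pass (335,450) and (481,450). The pin top is at (411,219), the pointer tip at (357,272) and the marker wedge tip at (354,188). The lever is open and the leg is home.

```bash
python3 - <<'E'
from h import *
import pickle
c,s=pickle.load(open("w1.pkl","rb")); g=lambda u,v:np.array([u+.5,v+.5])/1.4-.5
t=optics.calibration("top"); sc=optics.calibration("scene")
obs=np.array([g(324.5,122),g(494.5,121)]); 
L=np.array([[.15,.06,.012],[.15,-.06,.012]])
def edge(p,y,uv): # local y of edge ray at z .012
    return (Sinv(p,onz(c,uv,.012))[0,1]-y)*600
f=lambda p:np.r_[(proj(c,S(p,L))-obs).ravel(),edge(p,.06,g(335,450)),edge(p,-.06,g(481,450))]
r=least_squares(f,[.558,.037,1.278]); p=r.x; print(p,np.round(r.fun,2))
for n,uv,z in(("pin",(411,219),.06),("ptr",(357,272),.022),("mark",(354,188),.022)): print(n,Sinv(p,onz(c,g(*uv),z))*1e3, onz(c,g(*uv),z))
pin=[(t,np.array([155+33,190+34.67])),(sc,np.array([150+43,170+13.]))]
print("pin tri wrist+top",tri([(c,g(411,219)),pin[0]]),"wrist+scene",tri([(c,g(411,219)),pin[1]]))
h=lambda u,v,x,y:np.array([(u+.5)/6-.5+x,(v+.5)/6-.5+y])
print("front corner tri",tri([(c,g(324.5,122)),(sc,h(50,183,150,170))]),tri([(c,g(324.5,122)),(t,h(38,303,155,190))]))
R=np.array(s["tool_rot"]); pos=np.array(s["position"])
print("to ring in units",R.T@(np.array([.524,-.356,.23])-pos)/.04)
E
```

```text
[0.5591325  0.03548463 1.28122571] [-1.59 -0.    1.57  0.12  0.12 -0.07]
pin [[88.19241456  0.71950631 60.        ]] [0.58362548 0.12021074 0.06      ]
ptr [[46.48614029 37.7081804  22.        ]] [0.53626793 0.09080261 0.022     ]
mark [[105.57847741  38.45313136  22.        ]] [0.55242726 0.14764745 0.022     ]
pin tri wrist+top [0.5837066  0.11713415 0.03295528] wrist+scene [0.58420443 0.11966644 0.06068091]
front corner tri [0.54488272 0.19716313 0.01011912] [0.5450832  0.19686704 0.00338053]
to ring in units [-1.09956660e+01  2.37749656e+00  3.35927841e-03]
```

Pin is near (0.5836, 0.1195), and its triangulated height of 60.7 mm matches the stated 60. The pull distance is about 59 mm. Next, hover over the ring.

```bash
python3 -m jog '[{"linear":[-1,0.2,0],"roll":0},{"linear":[-1,0.2,0],"roll":0},{"linear":[-1,0.2,0],"roll":0},{"linear":[-1,0.2,0],"roll":0},{"linear":[-1,0.2,0],"roll":0},{"linear":[-1,0.2,0],"roll":0},{"linear":[-1,0.2,0],"roll":0},{"linear":[-1,0.2,0],"roll":0},{"linear":[-1,0.2,0],"roll":0},{"linear":[-1,0.25,0],"roll":0},{"linear":[-1,0.25,0],"roll":0},{"linear":[0,0,0],"roll":0}]'
cat > ring.py <<'E'
from h import *
import pickle,sys
s=env.observe(); c=optics.calibration("wrist"); im=optics.get_image("wrist")
print(s["position"]); pickle.dump((c,s),open(sys.argv[1]+".pkl","wb")); cv2.imwrite(f"pics/{sys.argv[1]}.png",im[:,:,::-1])
u,v=proj(c,[.524,-.356,.018])[0]; print("pred",u,v)
x,y=int(u)-45,int(v)-45; k=im[y:y+90,x:x+90].astype(int); m=((k.max(2)>85)&(k.max(2)-k.min(2)<40)).astype(np.uint8)
q=max(cv2.findContours(m,cv2.RETR_EXTERNAL,cv2.CHAIN_APPROX_NONE)[0],key=cv2.contourArea); e=cv2.fitEllipse(q)
print(e[0][0]+x,e[0][1]+y,e[1],cv2.contourArea(q)); print(onz(c,(e[0][0]+x,e[0][1]+y),.018))
cv2.imwrite(f"pics/{sys.argv[1]}c.png",cv2.resize(im[y:y+90,x:x+90,::-1],None,fx=5,fy=5,interpolation=cv2.INTER_CUBIC))
E
python3 ring.py r1
```

```text
time_s: 4.08
position: [0.5191, -0.3597, 0.2307]
tool_rot: [[0.294, 0.956, -0.001], [0.956, -0.294, -0.001], [-0.002, -0.0, -1.0]]
ft_force: [0.5, 0.9, -0.5]
grip_width: 0.0849
gripper_force: 0.0
[ 0.51913726 -0.35967223  0.23074993]
pred 281.2579124239724 179.55492468762066
280.4454345703125 176.3455047607422 (34.527530670166016, 35.1920166015625) 951.5
[ 0.5241729  -0.35264174  0.018     ]
```

View pics/r1c.png

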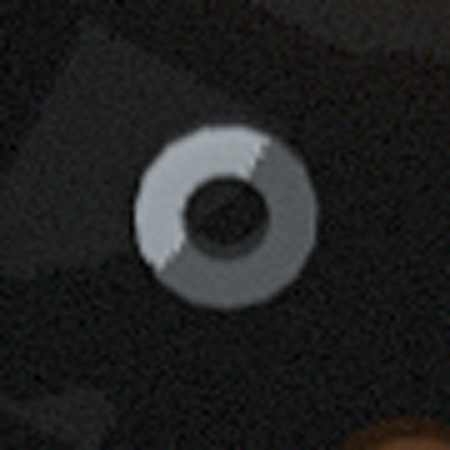

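The ring crop shows its outer edge from (134,124) to (318,309), about 37 px for 38 mm, so the centre is (281.1,177.3) in the full picture. Next, centre over it, descend 100 mm, and look again.

```bash
python3 -m jog '[{"linear":[0.17,0.05,0],"roll":0},{"linear":[0,0,1],"roll":0},{"linear":[0,0,1],"roll":0},{"linear":[0,0,0.5],"roll":0},{"linear":[0,0,0],"roll":0},{"linear":[0,0,0],"roll":0}]'
python3 ring.py r2; python3 - <<'E'
from h import *
import pickle
a=pickle.load(open("r1.pkl","rb"))[0]; b,s=pickle.load(open("r2.pkl","rb"))
im=cv2.imread("pics/r2.png"); u,v=proj(b,[.524,-.354,.018])[0]; x,y=int(u)-45,int(v)-45
k=cv2.GaussianBlur(im[y:y+90,x:x+90],(3,3),0).astype(int); 
for th in (45,60,75):
    m=((k.max(2)>th)&(k.max(2)-k.min(2)<40)).astype(np.uint8); q=max(cv2.findContours(m,0,1)[0],key=cv2.contourArea); e=cv2.fitEllipse(q); print(th,e[0][0]+x,e[0][1]+y,e[1])
    uv=(e[0][0]+x,e[0][1]+y); print(tri([(a,(281.1,177.3)),(b,uv)]),onz(b,uv,.018))
E
```

```text
time_s: 4.63
position: [0.5253, -0.3466, 0.132]
tool_rot: [[0.288, 0.958, -0.0], [0.958, -0.288, 0.001], [0.0, -0.0, -1.0]]
ft_force: [0.2, -0.1, 0.5]
grip_width: 0.0854
gripper_force: 0.0
[ 0.52525899 -0.3465705   0.13202042]
pred 279.7427322883953 221.60220805647268
279.4384536743164 218.52032470703125 (46.56380081176758, 48.163326263427734) 1758.5
[ 0.52447103 -0.35363043  0.018     ]
45 270.7940444946289 207.34965896606445 (50.93071746826172, 84.79917907714844)
[ 0.51813985 -0.3621768  -0.04936942] [ 0.52080318 -0.34352669  0.018     ]
60 279.49451446533203 217.04610443115234 (49.0805778503418, 50.89981460571289)
[ 0.52403295 -0.35553876  0.00707197] [ 0.52483982 -0.35254435  0.018     ]
75 279.51326751708984 218.10046768188477 (47.574459075927734, 48.55265808105469)
[ 0.52434777 -0.35436127  0.01429824] [ 0.52461829 -0.35333352  0.018     ]
```

```bash
python3 -m jog '[{"linear":[-0.17,0.03,0],"roll":0},{"linear":[0,0,0.95],"roll":0},{"linear":[0,0,0.95],"roll":0},{"linear":[0,0,0.8],"roll":0},{"linear":[0,0,0],"roll":0},{"linear":[0,0,0],"roll":0},{"linear":[0,0,0],"roll":0}]'
```

```text
time_s: 5.27
position: [0.5251, -0.3567, 0.0263]
tool_rot: [[0.29, 0.957, 0.003], [0.957, -0.29, -0.003], [-0.002, 0.004, -1.0]]
ft_force: [0.1, -0.4, 1.2]
grip_width: 0.0852
gripper_force: 0.0
```

```bash
python3 -m jog '[{"linear":[0.05,0,0.28],"roll":0},{"linear":[0,0,0.28],"roll":0},{"linear":[0,0,0],"roll":0},{"linear":[0,0,0],"roll":0}]' ; python3 -m jog '[{"linear":[0,0,0],"roll":0}]'; python3 -m jog '[{"linear":[0,0,0],"roll":0}]'
```

```text
time_s: 5.6
position: [0.5243, -0.3532, 0.0006]
tool_rot: [[0.29, 0.957, -0.001], [0.957, -0.29, 0.001], [0.0, -0.001, -1.0]]
ft_force: [-0.6, 0.6, 1.3]
grip_width: 0.0857
gripper_force: 0.0
time_s: 5.68
position: [0.5246, -0.3536, 0.0012]
tool_rot: [[0.29, 0.957, 0.0], [0.957, -0.29, -0.0], [-0.0, 0.0, -1.0]]
ft_force: [0.3, 0.3, 0.9]
grip_width: 0.0855
gripper_force: 0.0
time_s: 5.77
position: [0.5247, -0.3537, 0.0013]
tool_rot: [[0.29, 0.957, 0.001], [0.957, -0.29, -0.0], [-0.0, 0.001, -1.0]]
ft_force: [-0.6, -0.7, -1.0]
grip_width: 0.0851
gripper_force: 0.0
```

```bash
python3 -m jog '[{"linear":[0,0,-0.06],"roll":0},{"linear":[0,0,0],"roll":0},{"linear":[0,0,0],"roll":0},{"linear":[0,0,0],"roll":0},{"linear":[0,0,0],"roll":0},{"linear":[0,0,0],"roll":0},{"linear":[0,0,0],"roll":0},{"linear":[0,0,0],"roll":0}]' -1 40
```

```text
time_s: 6.43
position: [0.5246, -0.3536, 0.0038]
tool_rot: [[0.29, 0.957, 0.0], [0.957, -0.29, -0.0], [-0.0, 0.0, -1.0]]
ft_force: [0.2, 0.1, 5.9]
grip_width: 0.0356
gripper_force: 40.3
```

```bash
python3 -m jog '[{"linear":[0,0,-0.5],"roll":0},{"linear":[0,0,-1],"roll":0},{"linear":[0,0,-1],"roll":0},{"linear":[0,0,-1],"roll":0},{"linear":[0.9,-0.2,0],"roll":0},{"linear":[0.98,-0.2,0],"roll":0},{"linear":[0.98,-0.2,0],"roll":0},{"linear":[0.98,-0.2,0],"roll":0},{"linear":[0.98,-0.2,0],"roll":0},{"linear":[0.98,-0.2,0],"roll":0},{"linear":[0.98,-0.2,0],"roll":0}]'
python3 -m jog '[{"linear":[0.98,-0.2,0],"roll":0},{"linear":[0.98,-0.2,0],"roll":0},{"linear":[0.98,-0.2,0],"roll":0},{"linear":[0.98,-0.1,0],"roll":0},{"linear":[0.5,0,0],"roll":0},{"linear":[0.5,0,0],"roll":0},{"linear":[0,0,0],"roll":0},{"linear":[0,0,0],"roll":0},{"linear":[0,0,0],"roll":0},{"linear":[0,0,0],"roll":0}]'
python3 - <<'E'
from h import *
import pickle
s=env.observe(); c=optics.calibration("wrist"); im=optics.get_image("wrist"); pickle.dump((c,s),open("p1.pkl","wb"))
print(s["position"]); cv2.imwrite("pics/p1.png",im[:,:,::-1])
cv2.imwrite("pics/p1c.png",cv2.resize(im[60:360,90:490,::-1],None,fx=2,fy=2,interpolation=cv2.INTER_CUBIC))
E
```

```text
time_s: 7.35
position: [0.5492, -0.0758, 0.1432]
tool_rot: [[0.29, 0.957, -0.0], [0.957, -0.29, 0.0], [0.0, -0.0, -1.0]]
ft_force: [0.3, 0.1, -0.5]
grip_width: 0.0357
gripper_force: 40.1
time_s: 8.18
position: [0.5795, 0.1178, 0.1432]
tool_rot: [[0.291, 0.957, -0.0], [0.957, -0.291, -0.0], [-0.0, -0.0, -1.0]]
ft_force: [-0.0, -0.3, -0.9]
grip_width: 0.0355
gripper_force: 40.1
[0.57952754 0.11778704 0.14321341]
```

View pics/p1c.png

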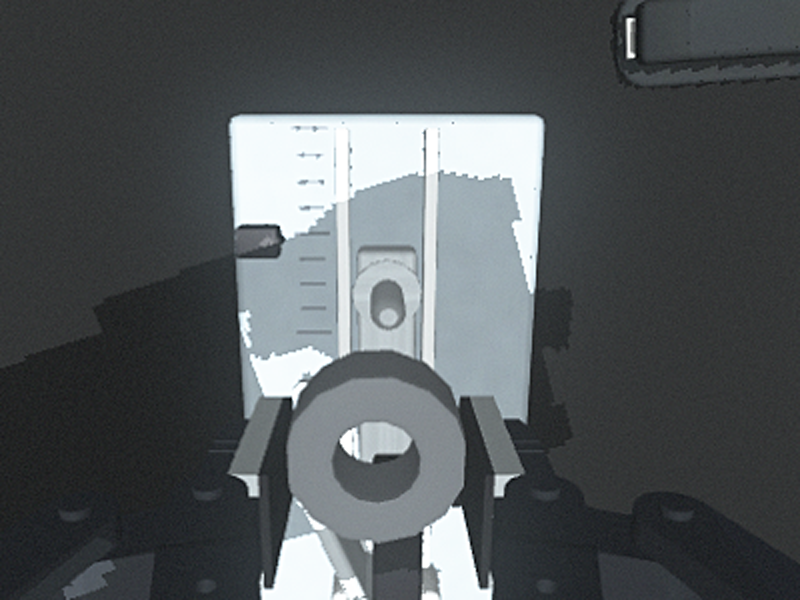

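The ring is held level between the pads. In the 2x crop its hole centre is about (376,461) and its top face spans x 290–465 and y 376–540. The pin tip is at (389,318) and the seat disc centre at about (387,297). The marker tip is at (284,240), and the plate's front corners at (230,115) and (545,115).

```bash
python3 - <<'E'
from h import *
import pickle
c,s=pickle.load(open("p1.pkl","rb")); c1,s1=pickle.load(open("w1.pkl","rb"))
g=lambda u,v:np.array([90+(u+.5)/2-.5,60+(v+.5)/2-.5]); g1=lambda u,v:np.array([u+.5,v+.5])/1.4-.5
R=np.array(s["tool_rot"]); pos=np.array(s["position"])
for n,uv,z in(("ring hole",(376,461),.1574),("ring outer",(377,458),.1574),("tip",(389,318),.060),("seat",(387,297),.030),("mark",(284,240),.022),("cornL",(230,115),.012),("cornR",(545,115),.012)):
    w=onz(c,g(*uv),z); print(n,w.round(4),"rel tool mm",(R.T@(w-pos)*1e3).round(1))
print("tip tri w1/p1",tri([(c,g(389,318)),(c1,g1(411,219))]))
E
```

```text
ring hole [0.5797 0.1181 0.1574] rel tool mm [  0.3   0.1 -14.2]
ring outer [0.5801 0.1186 0.1574] rel tool mm [  1.    0.3 -14.2]
tip [0.5841 0.1181 0.06  ] rel tool mm [ 1.7  4.4 83.2]
seat [0.5838 0.1176 0.03  ] rel tool mm [  1.1   4.1 113.2]
mark [0.5528 0.1479 0.022 ] rel tool mm [ 21.  -34.3 121.2]
cornL [0.5469 0.1972 0.012 ] rel tool mm [ 66.5 -54.3 131.2]
cornR [0.6592 0.1631 0.012 ] rel tool mm [ 66.5  63.1 131.2]
tip tri w1/p1 [0.58415451 0.12100178 0.06924538]
```

```bash
python3 -m jog '[{"linear":[0.02,0.1,0],"roll":0},{"linear":[0,0,0.8],"roll":0},{"linear":[0,0,0.8],"roll":0},{"linear":[0,0,0],"roll":0},{"linear":[0,0,0],"roll":0},{"linear":[0,0,0.25],"roll":0},{"linear":[0,0,0.25],"roll":0},{"linear":[0,0,0.2],"roll":0},{"linear":[0,0,0],"roll":0},{"linear":[0,0,0],"roll":0},{"linear":[0,0,0],"roll":0}]'
python3 ring.py p2 | head -1; python3 - <<'E'
import cv2; cv2.imwrite("pics/p2c.png",cv2.resize(cv2.imread("pics/p2.png")[150:350,160:400],None,fx=3,fy=3))
E
```

```text
time_s: 9.15
position: [0.584, 0.1184, 0.0517]
tool_rot: [[0.29, 0.957, 0.001], [0.957, -0.29, -0.0], [0.0, 0.001, -1.0]]
ft_force: [1.1, -0.7, -0.2]
grip_width: 0.0357
gripper_force: 40.2
[0.58400452 0.11843062 0.05174694]Traceback (most recent call last):
  File "ring.py", line 7, in <module>
    q=max(cv2.findContours(m,cv2.RETR_EXTERNAL,cv2.CHAIN_APPROX_NONE)[0],key=cv2.contourArea); e=cv2.fitEllipse(q)
ValueError: max() iterable argument is empty
```

View pics/p2c.png

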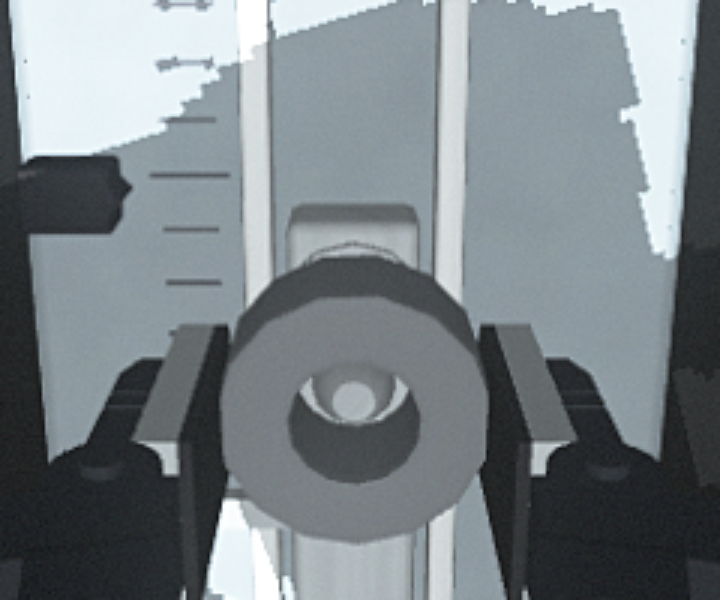

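The pin tip is inside the hole, roughly centred. Lower the last 18 mm.

```bash
python3 -m jog '[{"linear":[0,0,0.15],"roll":0},{"linear":[0,0,0.15],"roll":0},{"linear":[0,0,0.13],"roll":0},{"linear":[0,0,0],"roll":0},{"linear":[0,0,0],"roll":0},{"linear":[0,0,0],"roll":0},{"linear":[0,0,0],"roll":0}]'
```

```text
time_s: 9.78
position: [0.5836, 0.1184, 0.0338]
tool_rot: [[0.29, 0.957, -0.0], [0.957, -0.29, 0.0], [-0.0, -0.0, -1.0]]
ft_force: [0.6, -0.6, -0.9]
grip_width: 0.0352
gripper_force: 40.2
```

```bash
python3 -m jog '[{"linear":[0,0,0],"roll":0},{"linear":[0,0,0],"roll":0},{"linear":[0,0,0],"roll":0},{"linear":[0,0,0],"roll":0},{"linear":[0,0,0],"roll":0},{"linear":[0,0,-1],"roll":0},{"linear":[0,0,-1],"roll":0},{"linear":[0,0,-0.5],"roll":0},{"linear":[0,0,0],"roll":0},{"linear":[0,0,0],"roll":0},{"linear":[0,0,0],"roll":0}]' 1
python3 - <<'E'
from h import *
import pickle
s=env.observe(); c=optics.calibration("wrist"); im=optics.get_image("wrist"); pickle.dump((c,s),open("p3.pkl","wb"))
cv2.imwrite("pics/p3c.png",cv2.resize(im[60:360,90:490,::-1],None,fx=2,fy=2,interpolation=cv2.INTER_CUBIC)); print(s["position"])
E
```

```text
time_s: 10.7
position: [0.5831, 0.1184, 0.133]
tool_rot: [[0.29, 0.957, -0.002], [0.957, -0.29, 0.0], [-0.001, -0.002, -1.0]]
ft_force: [-0.6, 0.2, -0.6]
grip_width: 0.0856
gripper_force: 0.0
[0.5831012  0.11838116 0.13300548]
```

View pics/p3c.png

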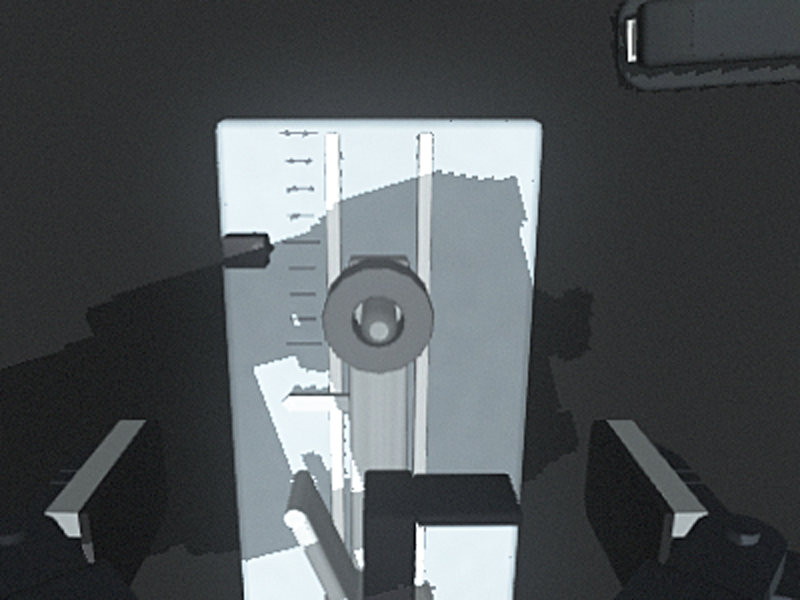

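The ring is down on the pin and released. The pointer tip is at (284,402), the marker tip at (273,248), and the lever is still open. The wing's inner edge at z=61 is at row ~524, and the head spans x 365–415.

```bash
python3 - <<'E'
from h import *
import pickle
c,s=pickle.load(open("p3.pkl","rb")); g=lambda u,v:np.array([90+(u+.5)/2-.5,60+(v+.5)/2-.5])
R=np.array(s["tool_rot"]); R[:,2]=[0,0,-1]; pos=np.array(s["position"])
for n,uv,z in(("tip",(379,331),.060),("ringtop",(378,318),.048),("ptr",(284,402),.022),("mark",(273,248),.022),("cornL",(217,120),.012),("cornR",(541,120),.012),("winginner",(468,524),.061),("headtopL",(365,495),.062),("levertip",(285,517),.06)):
    w=onz(c,g(*uv),z); print(n,w.round(4),"rel tool mm",(R.T@(w-pos)*1e3).round(1))
E
```

```text
tip [0.5841 0.1184 0.06  ] rel tool mm [ 0.3  1.  73. ]
ringtop [0.584  0.1193 0.048 ] rel tool mm [ 1.1  0.8 85. ]
ptr [0.5376 0.0904 0.022 ] rel tool mm [-39.9 -35.2 111. ]
mark [0.5532 0.1482 0.022 ] rel tool mm [ 19.9 -37.  111. ]
cornL [0.547  0.1969 0.012 ] rel tool mm [ 64.8 -57.  121. ]
cornR [0.6585 0.1632 0.012 ] rel tool mm [ 64.8  59.4 121. ]
winginner [0.5933 0.0436 0.061 ] rel tool mm [-68.6  31.6  72. ]
headtopL [0.5631 0.0651 0.062 ] rel tool mm [-56.7  -3.6  71. ]
levertip [0.5339 0.0637 0.06  ] rel tool mm [-66.5 -31.2  73. ]
```

The pull comes to 59.5 mm. The target is local x = -4 (tool x -89 mm), y = 0.

```bash
python3 -m jog '[{"linear":[-0.8,0.03,0],"roll":0},{"linear":[-0.8,0,0],"roll":0},{"linear":[-0.62,0,0],"roll":0},{"linear":[0,0,0],"roll":0},{"linear":[0,0,0],"roll":0},{"linear":[0,0,0.7],"roll":0},{"linear":[0,0,0.7],"roll":0},{"linear":[0,0,0],"roll":0},{"linear":[0,0,0],"roll":0},{"linear":[0,0,0],"roll":0}]' 0.75 40
```

```text
time_s: 11.58
position: [0.5598, 0.0336, 0.079]
tool_rot: [[0.289, 0.957, 0.001], [0.957, -0.289, -0.0], [0.0, 0.001, -1.0]]
ft_force: [0.0, 0.5, 1.5]
grip_width: 0.0749
gripper_force: 0.0
```

```bash
python3 -m jog '[{"linear":[0,0,0.4],"roll":0},{"linear":[0,0,0.4],"roll":0},{"linear":[0,0,0.37],"roll":0},{"linear":[0,0,0],"roll":0},{"linear":[0,0,0],"roll":0},{"linear":[0,0,0],"roll":0},{"linear":[0,0,0],"roll":0}]'
```

```text
time_s: 12.17
position: [0.5599, 0.033, 0.0328]
tool_rot: [[0.29, 0.957, 0.003], [0.957, -0.29, -0.0], [0.0, 0.003, -1.0]]
ft_force: [-0.3, 0.3, -0.3]
grip_width: 0.0744
gripper_force: 0.0
```

```bash
python3 -m jog '[{"linear":[0.1,0,0],"roll":0},{"linear":[0.15,0,0],"roll":0},{"linear":[0.2,0,0],"roll":0},{"linear":[0.3,0,0],"roll":0},{"linear":[0.3,0,0],"roll":0},{"linear":[0.25,0,0],"roll":0},{"linear":[0.15,0,0],"roll":0},{"linear":[0.1,0,0],"roll":0},{"linear":[0,0,0],"roll":0},{"linear":[0,0,0],"roll":0},{"linear":[0,0,0],"roll":0},{"linear":[0,0,0],"roll":0}]'
python3 - <<'E'
from h import *
import pickle
s=env.observe(); c=optics.calibration("wrist"); im=optics.get_image("wrist"); pickle.dump((c,s),open("m1.pkl","wb"))
cv2.imwrite("pics/m1.png",im[:,:,::-1]); print(s["position"],s["ft_force"])
u,v=proj(c,[.5532,.1482,.022])[0]; print(u,v); x,y=max(0,int(u)-60),max(0,int(v)-60)
cv2.imwrite("pics/m1c.png",cv2.resize(im[y:y+120,x:x+160,::-1],None,fx=5,fy=5,interpolation=cv2.INTER_CUBIC)); print(x,y)
E
```

```text
time_s: 13.17
position: [0.5769, 0.0921, 0.0312]
tool_rot: [[0.29, 0.957, -0.001], [0.957, -0.29, 0.0], [-0.0, -0.001, -1.0]]
ft_force: [-0.3, -3.2, 2.4]
grip_width: 0.0749
gripper_force: 1.7
[0.57691303 0.09206129 0.03121436] [-0.32503534 -3.15122137  2.38191981]
186.1176433594943 165.21450541035165
126 105
```

View pics/m1c.png

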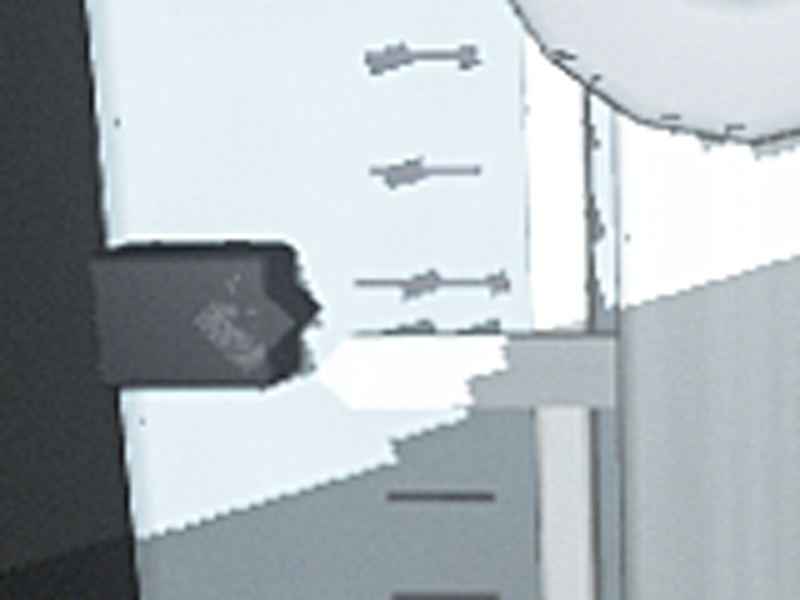

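In the 5x crop the marker's top wedge tip is at (297,321), with its base tip at (320,308). The pointer tip is at (318,376), still short of the mark.

```bash
python3 - <<'E'
from h import *
import pickle
c,s=pickle.load(open("m1.pkl","rb")); g=lambda u,v:np.array([126+(u+.5)/5-.5,105+(v+.5)/5-.5])
R=np.array(s["tool_rot"]); R[:,2]=[0,0,-1]; pos=np.array(s["position"])
for n,uv,z in(("ptr",(318,376),.022),("mark top",(297,321),.022),("mark base",(320,308),.012),("tick",(430,283),.012),("tick2",(430,171),.012)):
    w=onz(c,g(*uv),z); print(n,w.round(4),(R.T@(w-pos)*1e3).round(1))
E
```

```text
ptr [0.5523 0.1419 0.022 ] [ 40.5 -38.1   9.2]
mark top [0.5522 0.1469 0.022 ] [ 45.3 -39.6   9.2]
mark base [0.5517 0.1468 0.012 ] [ 45.1 -40.   19.2]
tick [0.5621 0.146  0.012 ] [ 47.3 -29.8  19.2]
tick2 [0.5654 0.1554 0.012 ] [ 57.3 -29.4  19.2]
```

Another 4.7 mm, which agrees with the p3 measurement. Move, then hold.

```bash
python3 -m jog '[{"linear":[0.06,0,0],"roll":0},{"linear":[0.06,0,0],"roll":0},{"linear":[0,0,0],"roll":0},{"linear":[0,0,0],"roll":0},{"linear":[0,0,0],"roll":0},{"linear":[0,0,0],"roll":0},{"linear":[0,0,0],"roll":0},{"linear":[0,0,0],"roll":0},{"linear":[0,0,0],"roll":0}]'
cat > mk.py <<'E'
from h import *
import sys
s=env.observe(); c=optics.calibration("wrist"); im=optics.get_image("wrist"); cv2.imwrite(f"pics/{sys.argv[1]}.png",im[:,:,::-1])
old=cv2.imread("pics/m1.png"); new=im[:,:,::-1].copy()
# track by template: pointer root/body (crop 5x 480..620,325..415) and marker (crop 90..330,235..390)
R=np.array(s["tool_rot"]); R[:,2]=[0,0,-1]; pos=np.array(s["position"]); out={}
for n,(x0,y0,x1,y1),uv in(("ptr",(188,168,250,190),(189.2,179.8)),("mark",(144,151,193,184),(185,168.8))):
    w=new[max(0,y0-25):y1+25,x0-25:x1+25]; r=cv2.matchTemplate(w,old[y0:y1,x0:x1],cv2.TM_CCOEFF_NORMED); _,v,_,l=cv2.minMaxLoc(r)
    d=np.array([l[0]-25,l[1]-25]); W=onz(c,np.array(uv)+d,.022); out[n]=R.T@(W-pos)*1e3; print(n,d,round(v,3),out[n].round(1))
print("ptr-mark mm",(out["ptr"]-out["mark"]).round(1),pos.round(4))
E
python3 mk.py m2
```

```text
time_s: 13.97
position: [0.5784, 0.097, 0.0312]
tool_rot: [[0.29, 0.957, -0.0], [0.957, -0.29, 0.0], [-0.0, -0.0, -1.0]]
ft_force: [-0.5, -3.7, 0.4]
grip_width: 0.0745
gripper_force: 1.7
ptr [1 0] 0.777 [ 40.5 -37.6   9.2]
mark [ 1 11] 0.939 [ 40.5 -39.4   9.2]
ptr-mark mm [-0.   1.8  0. ] [0.5784 0.097  0.0312]
```

The pointer is at the mark. Now close on lever and head.

```bash
python3 -m jog '[{"linear":[0,0,0],"roll":0},{"linear":[0,0,0],"roll":0},{"linear":[0,0,0],"roll":0},{"linear":[0,0,0],"roll":0},{"linear":[0,0,0],"roll":0},{"linear":[0,0,0],"roll":0},{"linear":[0,0,0],"roll":0},{"linear":[0,0,0],"roll":0},{"linear":[0,0,0],"roll":0},{"linear":[0,0,0],"roll":0},{"linear":[0,0,0],"roll":0},{"linear":[0,0,0],"roll":0}]' -1 40
python3 mk.py m3
```

```text
time_s: 15.02
position: [0.578, 0.0972, 0.0318]
tool_rot: [[0.29, 0.957, -0.001], [0.957, -0.29, 0.0], [0.0, -0.001, -1.0]]
ft_force: [-2.9, -3.0, 8.4]
grip_width: 0.0244
gripper_force: 45.1
ptr [2 0] 0.769 [ 40.4 -37.3   9.8]
mark [ 2 11] 0.944 [ 40.4 -39.2   9.8]
ptr-mark mm [-0.   1.8  0. ] [0.578  0.0972 0.0318]
```

Measured width 24.4 mm is consistent with the 26 mm closed width, since the 38 mm ring read 35.6. I'll firm up the grip, check it's stable, and hand in.

```bash
python3 -m jog '[{"linear":[0,0,0],"roll":0},{"linear":[0,0,0],"roll":0},{"linear":[0,0,0],"roll":0},{"linear":[0,0,0],"roll":0},{"linear":[0,0,0],"roll":0},{"linear":[0,0,0],"roll":0}]' -1 60
python3 mk.py m4 && python3 -c "
from rig import env
print(env.close_job())"
```

```text
time_s: 15.57
position: [0.5783, 0.0971, 0.0319]
tool_rot: [[0.29, 0.957, -0.001], [0.957, -0.29, 0.0], [0.0, -0.001, -1.0]]
ft_force: [-0.9, -3.2, 8.4]
grip_width: 0.0232
gripper_force: 65.1
ptr [1 0] 0.774 [ 40.4 -37.8   9.9]
mark [ 1 11] 0.934 [ 40.4 -39.6   9.9]
ptr-mark mm [-0.   1.8  0. ] [0.5783 0.0971 0.0319]
the job is handed in; nothing more can be done
None
```

I handed the job in at about 15.6 s, but the hand-in gave no verdict: the ring is on the pin and released, the pointer measured within about 1 mm of the marker, and lever and head are still pinched at about 65 N, with lever closure judged from the finger width, not from a picture.

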